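# Check-gas test of the portable gas analyser

### The job

Get the portable gas analyser ready for its check-gas test: raise its stiff lid to 100 degrees open, leaning back a little past upright so that the display can be read, and let go of it there. Then pick up the gas cartridge that stands coupler-down on the bench and press its coupler squarely onto the slanted nipple on the analyser's deck until it snaps on and is fully home. Finish while still gripping the cartridge and holding it pressed home against its valve spring, with the lid still at its angle and the other things left where they were.

Things in the scene. Friction and masses are not known exactly. Their poses are not given: they have to be found in the camera images.
- analyser: portable gas analyser, a fixed grey clamshell case with its front towards the robot. Base 150 (x, depth) x 250 (y, width) x 65 mm high; origin at the centre of its underside, x to its rear, y to its left as the robot sees it, z up. Hinged lid along the rear top edge. On the flat deck (65 mm high), right of the middle, a black sloping block carries the nipple.
- lid (a joint): lid angle in rad: 0 closed, 1.571 upright, 1.745 is the wanted 100 degrees, 2.3 the stop. The hinge line is parallel to the analyser's y. The stiff hinge holds the 0.4 kg lid at any angle; raising it takes up to about 7 N at the handle bar.
- lid_hinge (a point): centre of the lid's hinge line, on the rear top edge of the base, 75 mm behind the analyser's middle and 66 mm above the table; its frame turns with the lid: closed, its axes are the analyser's. The lid is a shell 150 deep x 250 wide x 55 mm thick that lies, closed, from 0 to -150 mm in its x and 0 to 55 mm in its z.
- lid_handle (a point): middle of the lid's handle bar: a round black bar of 12 mm diameter and 98 mm free length, parallel to the hinge, 46 mm off the lid's front face (gap 40 mm), at (-196, 0, 42) mm in the lid_hinge frame. Its frame turns with the lid.
- nipple (a point): centre of the flat tip of the steel nipple; z points out along the nipple, which leans 25 degrees (0.44 rad) from vertical towards the analyser's front right corner. Tip 8 mm, bead 14 mm in diameter 4 to 6 mm below the tip, neck 10 mm; 28 mm below the tip it stands on a round flange 39 mm in diameter and 6 mm high, on the sloping block (55 x 60 mm).
- cartridge: gas cartridge with snap coupler, loose, about 0.23 kg, 118 mm tall: a bare aluminium can 38 mm in diameter (from 42 to 118 mm; can wall graspable from 55 to 115 mm) fixed on a ribbed steel coupler collar 42 mm in diameter (0 to 38 mm). Stands coupler-down. Origin at the centre of the coupler's mouth (its flat underside), z up along its axis; its yaw does not matter.
- cartridge_mid (a point): point on the cartridge's axis, at a good height to grip: 90 mm above the coupler's mouth. z along the axis, away from the mouth.
- coupler_mouth (a point): centre of the coupler's mouth, flush with its rim; z into the cartridge, goes along the nipple's z. Funnel 29 mm wide at the rim, bore 17 mm from 10 mm depth, four spring balls at 14 mm depth that snap over the bead with about 10 N, some 9 mm before home. From 7 mm before home the valve stem is pushed in. Home: rim on the flange, mouth 28 mm below the nipple's tip.
- valve (a joint): how far the cartridge's valve stem is pushed in (m): 0 free, 0.007 when the coupler is fully home. Its spring pushes back with 3 N at first and 10 N fully home; when let go of, the cartridge is pushed back and the valve shuts.
- spare: bystander: spare gas can without coupler, same aluminium can 38 mm in diameter, standing the other way up with a small brass valve on top, 92 mm tall; origin under its centre
- beaker: bystander: empty glass beaker, 72 mm wide, 95 mm tall; origin under its centre
- reagent: bystander: amber glass bottle, 58 mm wide, 125 mm tall; origin under its centre
- petri: bystander: clear petri dish with its lid, 92 mm wide, 17 mm tall; origin under its centre
- slidebox: bystander: wooden slide box, 85 x 95 x 34 mm; origin under its centre
- notebook: bystander: notebook lying flat, 210 x 148 x 12 mm; origin under its centre
- handlens: bystander: hand lens lying flat, lens ring 52 mm wide, handle 75 mm long, 7 mm thick; origin under the lens, the handle points to its -x
Not all that is in view belongs to the job. What is shaped like the cartridge but purple or red is not meant.

How it is judged:
By the outcome, as a careful person would: the job done as asked, in the order asked, and still so for the second after the job is handed in, while the arm keeps its last pose, push and grip.
It also fails if it takes over 59 s, if anything falls off the work surface, if the arm or the gripper's body presses on something with over 40 N, if the wrist force passes 120 N, or if a joint passes its speed limit or range.

### The arm

A 6-joint arm with a two-finger parallel gripper is mounted at the origin on the work surface. World frame = base frame: x ahead of the robot, y to its left, z up, the work surface at z = 0. Lengths are in m, angles in rad, forces in N, time in s.
With the tool pointing down it reaches from about 0.25 to 0.725 m from the base axis. Payload 9.7 kg.
Tool frame: the origin (TCP) lies at the very end of the fingers, on their centre line; the grasp point (between the pads) lies 19 mm behind it; z points along the fingers, y is the line along which they close (so a half turn about z gives the same grasp; the last joint's range is limited). The gripper opens to 85 mm and grips with 20 to 120 N. Pads are 22 mm wide; open, the fingers measure 114 mm over their backs; the gripper's body (76 mm by 85 mm) begins 54 mm behind the grasp point. The pads swing forward as they close: fully open they stand 13 mm farther back than shut.
Start: joints at [1.346, 0.087, 0.176, 1.66, 0, 1.571], TCP at [0.123, 0.536, 0.231] pointing down, gripper open.
Joint ranges: [-3.13, 3.13], [-0.85, 1.81], [-1.15, 1.24], [-2.2, 2.28], [-1.44, 1.52], [-3.14, 3.14]. Speed limits (rad/s): [2.22, 2.22, 2.57, 3.14, 3.14, 3.14].

### API

Orientations are given as a rotation vector (axis times angle).
In Python, from rig import r gives the robot as it stands.
- The arm moves only by the tool step_arm, never from a script. Its argument "targets" is a list of rows, each a list of 3 entries, a list of its own where there are three numbers: the shift along the tool's x, y, z in m, then the turn about the tool's z in degrees, then the finger opening in m, from 0 to 0.0854. A call has 1 to 8 rows; each row is the pose to reach, as a shift and turn from the pose commanded when the call began, along the tool's axes at that moment; what a row does not reach only later rows make up. A row lasts 1/10 s, in which the tool goes at most 50 mm and 8.59 degrees, less where a joint would pass 70% of its speed; a pose out of reach is approached as far as the arm can. A call with a gripper value outside its range is refused whole. The fingers move at their own pace and stop on an object; the grip force is fixed at half the most. Time passes only in rows, so rows that repeat a pose let the fingers close. It gives the time, the measured TCP pose, the force, the opening and the grip force at its end, in the units of the state.
- r.sense(): the state, without advancing time (a new reading comes with each control period).
- r.snapshot(name): name is "scene" or "top"; returns (picture, depth): 480x640x3 uint8, red, green, blue; 480x640 float32, m along the optical axis (not along the pixel's ray), 0 where there is no reading.
- r.camera_params(name): a dict with "fx", "fy", "cx", "cy" (pixels), "world_to_cam" (4x4, takes a point from world to camera coordinates). Camera axes: x right, y down, z forward; pixel columns grow to the right and rows downward; lengths in m; the calibration is good to about 2 mm. A picture is of the moment at which its call begins. camera_params takes no time and is no camera call.
- r.hand_in(): hands the job in; it is judged then, once.
The state is a dict: "t": time; "joint_pos": joint angles; "joint_vel": joint speeds; "tau": joint torques, N m; "tool_pos": TCP position; "orientation": TCP orientation; "ft_force": force on the tool from outside, world axes, zero at the start; "ft_torque": the same for the moment, N m; "gripper_width": finger opening in m; "gripper_force": force on a finger pad.
Only numpy, scipy, OpenCV 4.12 (cv2) and the standard library are available. Lean on these libraries where they do the work, as an engineer would, in place of code of your own. Each camera call takes 0.05 s, during which the arm holds its last target. There are 200 camera calls.

## Working session

There is one attempt and no reset: what is moved stays moved. The work goes in short steps, Python scripts to look and compute and a tool call to move; the robot and the scene stay as the last step left them, time stands still between calls to the robot, and variables do not carry over. Pictures are saved under pics/ and viewed, at most 12 in all, crops included, and the job is handed in when it is done.

Besides the shell and the picture viewer there is one more tool, called after "Request:" by a JSON object that holds its "fn" and its "kwargs", one argument or row to a line. step_arm: Moves the arm, as the interface text tells. Its arguments: {"type":"object","properties":{"targets":{"type":"array","items":{"type":"array"}}},"required":["targets"]}

```bash
ls; mkdir -p pics; python3 - <<'E'
from rig import r
import cv2,numpy as np
for n in("scene","top"):
    p,d=r.snapshot(n); cv2.imwrite(f"pics/{n}0.png",p[:,:,::-1]); np.savez(f"{n}0.npz",p=p,d=d)
    c=r.camera_params(n); print(n,c['fx'],c['fy'],c['cx'],c['cy'],np.round(np.linalg.inv(c['world_to_cam']),3).tolist())
print(r.sense())
E
```

```text
pics
scene 509.04598362047824 509.04598362047824 324.7401884735443 245.32067776430046 [[-0.797, 0.446, -0.408, 1.009], [0.604, 0.572, -0.555, 0.66], [-0.014, -0.689, -0.725, 0.898], [0.0, 0.0, 0.0, 1.0]]
top 615.5422313699258 615.5422313699258 317.14866966161435 231.25865791265704 [[0.001, -0.993, 0.117, 0.386], [-1.0, -0.004, -0.018, 0.033], [0.018, -0.117, -0.993, 1.461], [0.0, 0.0, 0.0, 1.0]]
{'t': 0.1, 'joint_pos': array([1.34602555e+00, 8.74016625e-02, 1.75213277e-01, 1.65981165e+00,
       3.04389699e-05, 1.57079164e+00]), 'joint_vel': array([-0.00096812, -0.00102344,  0.00100612, -0.00067244, -0.00010225,
        0.00081446]), 'tau': array([-1.12340354e-04, -5.21558511e+01,  4.65653980e+01,  1.59043906e-02,
       -2.11094920e-05, -1.34316784e-05]), 'tool_pos': array([0.12253014, 0.53596122, 0.2306558 ]), 'orientation': array([-3.52300457e-01, -3.12160969e+00,  1.87339797e-03]), 'ft_force': array([-0.25591416, -0.28801165,  0.10440691]), 'ft_torque': array([ 0.03096793, -0.03001149,  0.01974039]), 'gripper_force': 0.0, 'gripper_width': 0.08538895169284383}
```

View pics/scene0.png

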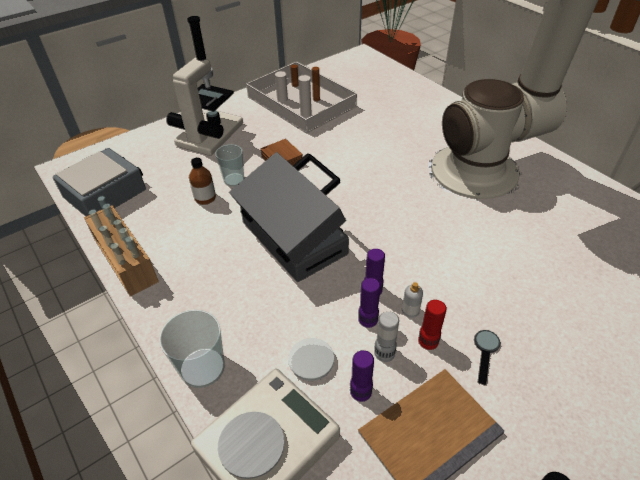

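View pics/top0.png

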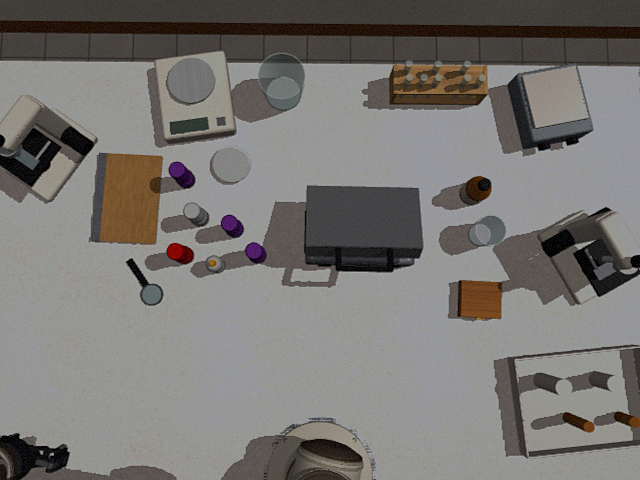

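```bash
cat > h.py <<'E'
import numpy as np, cv2
from rig import r
def cloud(n,d):
    c=r.camera_params(n); v,u=np.mgrid[:480,:640]
    P=np.stack([(u-c['cx'])/c['fx']*d,(v-c['cy'])/c['fy']*d,d],-1)
    T=np.linalg.inv(c['world_to_cam']); return P@T[:3,:3].T+T[:3,3]
def load(n,k):
    z=np.load(f"{n}{k}.npz"); return z['p'],cloud(n,z['d']),z['d']
def snap(n,k):
    p,d=r.snapshot(n); np.savez(f"{n}{k}.npz",p=p,d=d); cv2.imwrite(f"pics/{n}{k}.png",p[:,:,::-1]); return p,cloud(n,d),d
E
python3 - <<'E'
from h import *
p,P,d=load("top",0)
for nm,(u,v) in dict(cart=(193,209),red=(177,251),spare=(213,262),pA=(177,169),pB=(229,221),pC=(253,249),table=(300,330)).items():
    w=P[v-14:v+15,u-14:u+15].reshape(-1,3); z=w[:,2]; zt=np.percentile(z[z>.04],97) if (z>.04).sum()>10 else 0
    m=z>max(zt-.008,.003); print(nm,m.sum(),w[m].mean(0).round(4),w[m].min(0).round(3),w[m].max(0).round(3),zt.round(3))
# lid plane
w=P[195:235,315:412].reshape(-1,3); c=w.mean(0); n=np.linalg.svd(w-c)[2][2]; n*=np.sign(n[2]); print("lid",c.round(3),n.round(4),np.abs((w-c)@n).max())
for u in (320,340,365,390,410):
    print(u,[tuple((P[v,u]*1000).round().astype(int)) for v in (184,188,192,230,240,246,248,250,255,258,262,265,268,270,272)])
m=(P[...,2]>.02); m[:, :290]=0; m[:,440:]=0; m[:170]=0; m[300:]=0
q=p.astype(int)
hb=m&(q.max(-1)<30)
ys,xs=np.nonzero(hb); print("dark",len(xs))
crop=cv2.resize(p[170:300,285:445,::-1],None,fx=5,fy=4.6,interpolation=cv2.INTER_CUBIC)
crop=np.clip(crop.astype(float)*2,0,255).astype(np.uint8); cv2.imwrite("pics/crop1.png",crop)
E
```

```text
cart 193 [0.5875 0.2814 0.1317] [0.386 0.033 0.114] [0.606 0.302 1.461] 0.122
red 205 [0.498  0.3152 0.1308] [0.386 0.033 0.114] [0.518 0.336 1.461] 0.122
spare 27 [0.4624 0.2101 0.2948] [0.386 0.033 0.087] [0.48  0.246 1.461] 0.095
pA 187 [0.6776 0.3163 0.1323] [0.386 0.033 0.114] [0.698 0.337 1.461] 0.122
pB 186 [0.559  0.1989 0.1398] [0.386 0.033 0.114] [0.58  0.219 1.461] 0.122
pC 183 [0.4979 0.1436 0.1549] [0.386 0.033 0.115] [0.52  0.164 1.461] 0.123Traceback (most recent call last):
  File "<stdin>", line 5, in <module>
AttributeError: 'int' object has no attribute 'round'
```

```bash
sed -i 's/    T=np.linalg.inv/    P[d<=0]=np.nan\n    T=np.linalg.inv/' h.py
python3 - <<'E'
from h import *
p,P,d=load("top",0)
for nm,(u,v) in dict(cart=(193,209),red=(177,251),spare=(213,262),pA=(177,169),pB=(229,221),pC=(253,249)).items():
    w=P[v-14:v+15,u-14:u+15].reshape(-1,3); w=w[w[:,2]>.04]; zt=np.percentile(w[:,2],90)
    m=w[:,2]>zt-.008; print(nm,m.sum(),np.median(w[m],0).round(4),w[m].min(0).round(3),w[m].max(0).round(3))
print("table",P[330,300],P[330,200])
w=P[195:235,315:412].reshape(-1,3); w=w[~np.isnan(w[:,0])]; c=w.mean(0); n=np.linalg.svd(w-c,full_matrices=False)[2][2]; n*=np.sign(n[2]); print("lid",c.round(3),n.round(4),np.abs((w-c)@n).max())
for u in (320,340,365,390,410):
    print(u,[(v,*(np.nan_to_num(P[v,u])*1000).round().astype(int).tolist()) for v in (182,185,188,192,230,240,246,250,255,262,265,268,270,272)])
crop=cv2.resize(p[170:300,285:445,::-1],None,fx=5,fy=4.6,interpolation=cv2.INTER_CUBIC)
crop=np.clip(crop.astype(float)*2,0,255).astype(np.uint8); cv2.imwrite("pics/crop1.png",crop)
E
```

```text
cart 221 [0.5888 0.2839 0.117 ] [0.57  0.266 0.112] [0.607 0.302 0.124]
red 231 [0.4997 0.3182 0.117 ] [0.48  0.299 0.112] [0.518 0.337 0.125]
spare 82 [0.4755 0.2392 0.0803] [0.459 0.227 0.076] [0.492 0.254 0.098]
pA 213 [0.6806 0.3192 0.1171] [0.664 0.301 0.112] [0.699 0.337 0.125]
pB 212 [0.562  0.2014 0.1175] [0.544 0.184 0.113] [0.58  0.22  0.125]
pC 220 [0.5007 0.1463 0.1174] [0.483 0.129 0.112] [0.52  0.166 0.125]
table [3.24761316e-01 4.58839774e-02 1.78923568e-04] [ 0.32458085  0.27977255 -0.00075042]
lid [ 0.578 -0.091  0.143] [ 0.3682 -0.0067  0.9297] 0.010052185071184423
320 [(182, 678, -1, -1), (185, 671, -1, -3), (188, 640, 2, 121), (192, 631, 2, 121), (230, 542, 3, 156), (240, 520, 3, 164), (246, 507, 3, 166), (250, 500, 3, 151), (255, 491, 2, 130), (262, 480, 0, 60), (265, 473, 1, 63), (268, 470, -1, -4), (270, 466, -1, -2), (272, 461, -1, -2)]
340 [(182, 678, -49, -1), (185, 671, -49, 0), (188, 641, -42, 118), (192, 631, -42, 123), (230, 542, -40, 159), (240, 520, -39, 165), (246, 507, -39, 167), (250, 498, -39, 170), (255, 488, -39, 175), (262, 473, -39, 179), (265,
[... 328 characters left out ...]
268, 460, -90, 183), (270, 456, -91, 177), (272, 461, -108, -3)]
390 [(182, 680, -171, -6), (185, 671, -169, 4), (188, 641, -153, 122), (192, 632, -153, 120), (230, 543, -147, 156), (240, 520, -145, 167), (246, 507, -145, 168), (250, 499, -144, 172), (255, 488, -144, 176), (262, 473, -143, 177), (265, 466, -142, 185), (268, 460, -142, 188), (270, 456, -143, 182), (272, 452, -143, 177)]
410 [(182, 680, -219, -3), (185, 673, -220, -6), (188, 642, -198, 116), (192, 632, -197, 121), (230, 544, -191, 152), (240, 520, -188, 167), (246, 508, -187, 168), (250, 500, -189, 161), (255, 0, 0, 0), (262, 481, -204, 67), (265, 474, -205, 59), (268, 471, -215, 1), (270, 466, -216, -7), (272, 461, -215, -2)]
```

View pics/crop1.png

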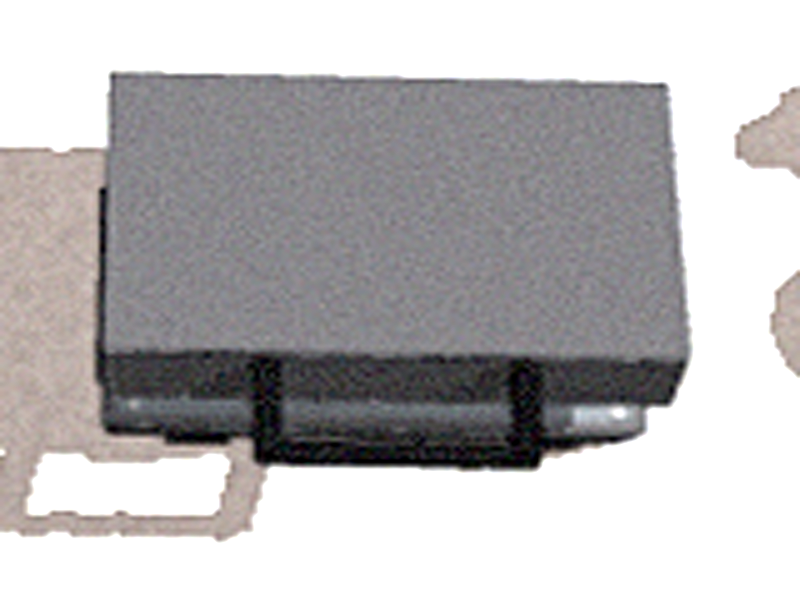

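```bash
cat >> h.py <<'E'
from scipy.spatial.transform import Rotation as Ro
def go(x,y,z,hd):
    "world TCP target, heading of tool y in deg -> shift mm, turn deg"
    s=r.sense(); R=Ro.from_rotvec(s['orientation']).as_matrix()
    h=np.degrees(np.arctan2(R[1,1],R[0,1])); t=(h-hd+90)%180-90
    print("t",round(s['t'],2),"pos",s['tool_pos'].round(4),"hd",h.round(2),"tilt",np.degrees(np.arccos(-R[2,2])).round(2),"F",s['ft_force'].round(1),"w",round(s['gripper_width'],4),"j",s['joint_pos'].round(2))
    print("shift",(R.T@(np.array([x,y,z])-s['tool_pos'])*1000).round(1),"turn",t.round(1))
E
python3 - <<'E'
from h import *
p,P,d=load("top",0)
# edges of lid (rear and front), yaw
for lo,hi in ((180,195),(240,256)):
    pts=[]
    for u in range(312,418,3):
        if lo==240 and (330<u<348 or 382<u<402): continue
        col=P[lo:hi,u]; z=col[:,2]
        ok=np.where(z>(.10 if lo==180 else .158))[0]
        if len(ok): pts.append(col[ok[0] if lo==180 else ok[-1]])
    pts=np.array(pts); k=np.polyfit(pts[:,1],pts[:,0],1); print(np.degrees(np.arctan(-k[0])),np.polyval(k,-.091),pts[:,2].mean())
bar=P[259:274,338:393].reshape(-1,3); bar=bar[bar[:,2]>.165]; print("bar",bar.mean(0),bar.min(0),bar.max(0)); k=np.polyfit(bar[:,1],bar[:,0],1); print(np.degrees(np.arctan(-k[0])))
L=P[195:235,300:430]; y=L[...,1][(L[...,2]>.1)]; print("lid y",y.min(),y.max())
go(.457,-.091,.28,0)
E
```

```text
-0.967256675725892 0.6440019012264094 0.11705579343704303
-0.9257620277205723 0.5018857975625919 0.16140411407249208
bar [ 0.4610457  -0.09078734  0.18055374] [ 0.45206423 -0.14803507  0.17161178] [ 0.47949589 -0.03394463  0.18898231]
0.29273769560966695
lid y -0.21759490057214445 0.03281146217958993
t 0.1 pos [0.1225 0.536  0.2307] hd 77.12 tilt 0.07 F [-0.3 -0.3  0.1] w 0.0854 j [1.35 0.09 0.18 1.66 0.   1.57]
shift [-465.8 -536.7  -48.7] turn 77.1
```

Request:
{"fn": "step_arm", "kwargs": {
  "targets": [
    [[-0.466,-0.537,-0.049],78,0.085],
    [[-0.466,-0.537,-0.049],78,0.085],
    [[-0.466,-0.537,-0.049],78,0.085],
    [[-0.466,-0.537,-0.049],78,0.085],
    [[-0.466,-0.537,-0.049],78,0.085],
    [[-0.466,-0.537,-0.049],78,0.085],
    [[-0.466,-0.537,-0.049],78,0.085],
    [[-0.466,-0.537,-0.049],78,0.085]
  ]
}}

```text
t: 0.9
tool_pos: [0.3106, 0.1822, 0.2589]
orientation: [2.06, 2.372, 0.001]
ft_force: [1.9, 0.6, 0.6]
gripper_width: 0.0853
gripper_force: 0.0
```

```bash
python3 -c "
from h import *
go(.457,-.091,.28,-1)"
```

```text
t 0.9 pos [0.3106 0.1822 0.2589] hd 8.05 tilt 0.02 F [1.9 0.6 0.6] w 0.0853 j [ 0.53 -0.35 -0.16  1.76 -0.    1.96]
shift [-291.   106.7  -21.1] turn 9.0
```

Request:
{"fn": "step_arm", "kwargs": {
  "targets": [
    [[-0.291,0.107,-0.021],9,0.04],
    [[-0.291,0.107,-0.021],9,0.04],
    [[-0.291,0.107,-0.021],9,0.04],
    [[-0.291,0.107,-0.021],9,0.04],
    [[-0.291,0.107,-0.021],9,0.04],
    [[-0.291,0.107,-0.021],9,0.04],
    [[-0.291,0.107,-0.021],9,0.04],
    [[-0.291,0.107,-0.021],9,0.04]
  ]
}}

```text
t: 1.7
tool_pos: [0.4589, -0.0897, 0.2789]
orientation: [-2.236, -2.205, 0.002]
ft_force: [-0.7, 0.5, -0.8]
gripper_width: 0.0402
gripper_force: 0.0
```

```bash
python3 -c "
from h import *
go(.457,-.0915,.158,-1)"
```

```text
t 1.7 pos [ 0.4589 -0.0897  0.2789] hd -0.8 tilt 0.11 F [-0.7  0.5 -0.8] w 0.0402 j [-0.19 -0.08  0.1   1.76 -0.    1.39]
shift [ -1.8  -1.6 120.9] turn 0.2
```

Request:
{"fn": "step_arm", "kwargs": {
  "targets": [
    [[-0.002,-0.001,0.04],0,0.04],
    [[-0.002,-0.001,0.08],0,0.04],
    [[-0.002,-0.001,0.11],0,0.04],
    [[-0.002,-0.001,0.121],0,0.04],
    [[-0.002,-0.001,0.121],0,0.0],
    [[-0.002,-0.001,0.121],0,0.0],
    [[-0.002,-0.001,0.121],0,0.0],
    [[-0.002,-0.001,0.121],0,0.0]
  ]
}}

```text
t: 2.5
tool_pos: [0.4606, -0.0896, 0.1603]
orientation: [2.23, 2.207, 0.008]
ft_force: [15.8, 3.3, -12.2]
gripper_width: 0.0099
gripper_force: 58.3
```

```bash
python3 -c "
from h import *
go(.457,-.0915,.158,-1)"
```

```text
t 2.5 pos [ 0.4606 -0.0896  0.1603] hd -0.58 tilt 0.38 F [ 15.8   3.3 -12.2] w 0.0099 j [-0.19 -0.13 -0.17  1.52  0.    1.39]
shift [-1.9 -3.6  2.3] turn 0.4
```

Request:
{"fn": "step_arm", "kwargs": {
  "targets": [
    [[0,0.0126,-0.0167],0,0.0],
    [[0,0.027,-0.0321],0,0.0],
    [[0,0.0428,-0.0458],0,0.0],
    [[0,0.06,-0.0578],0,0.0],
    [[0,0.0784,-0.0679],0,0.0],
    [[0,0.0977,-0.0761],0,0.0],
    [[0,0.1178,-0.0822],0,0.0],
    [[0,0.1384,-0.0862],0,0.0]
  ]
}}

```text
t: 3.3
tool_pos: [0.5961, -0.0918, 0.2496]
orientation: [2.232, 2.207, 0.002]
ft_force: [-9.3, -1.8, 15.0]
gripper_width: 0.0094
gripper_force: 64.4
```

```bash
python3 -c "
from h import *
go(.699,-.0935,.233,-1)
p,P,d=snap('scene',1)
"
```

```text
t 3.3 pos [ 0.5961 -0.0918  0.2496] hd -0.64 tilt 0.2 F [-9.3 -1.8 15. ] w 0.0094 j [-0.15  0.22  0.37  1.71 -0.    1.43]
shift [ -0.5 102.9  16.9] turn 0.4
```

View pics/scene1.png

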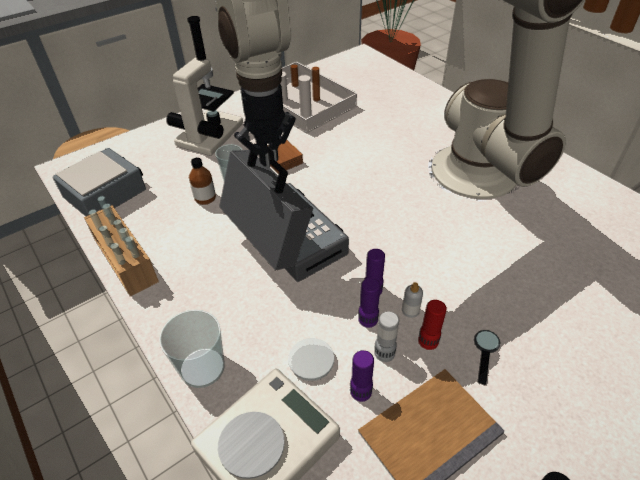

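Request:
{"fn": "step_arm", "kwargs": {
  "targets": [
    [[0,0.0208,-0.0018],0,0.0],
    [[0,0.0419,-0.0013],0,0.0],
    [[0,0.0627,0.0012],0,0.0],
    [[0,0.0831,0.006],0,0.0],
    [[0,0.0931,0.0092],0,0.0],
    [[0,0.1029,0.0129],0,0.0],
    [[0,0.1029,0.0129],0,0.0],
    [[0,0.1029,0.0129],0,0.0]
  ]
}}

```text
t: 4.15
tool_pos: [0.7009, -0.0935, 0.2351]
orientation: [2.23, 2.205, 0.006]
ft_force: [7.5, -3.4, 2.1]
gripper_width: 0.0093
gripper_force: 69.0
```

```bash
cat >> h.py <<'E'
def lid(P,box):
    u0,u1,v0,v1=box; w=P[v0:v1,u0:u1].reshape(-1,3); w=w[(w[:,2]>.1)]
    c=np.median(w,0)
    for _ in range(5):
        n=np.linalg.svd(w-c,full_matrices=False)[2][2]; e=np.abs((w-c)@n); k=e<max(.006,np.percentile(e,50)); w=w[k]; c=w.mean(0)
    return len(w),c.round(3),n.round(4)
E
python3 -c "
from h import *
go(.699,-.0935,.233,-1)
p,P,d=snap('scene',2)
a=p[100:300,180:380,::-1]; cv2.imwrite('pics/c2.png',cv2.resize(a,(600,600)))
"
```

```text
t 4.15 pos [ 0.7009 -0.0935  0.2351] hd -0.65 tilt 0.4 F [ 7.5 -3.4  2.1] w 0.0093 j [-0.13  0.5   0.7   1.76 -0.    1.45]
shift [-0.1 -1.9  2.1] turn 0.3
```

View pics/c2.png

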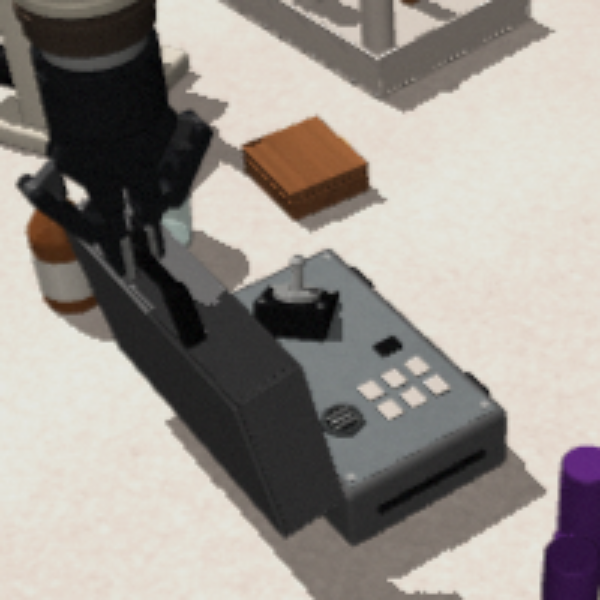

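```bash
python3 - <<'E'
from h import *
p,P,d=load('scene',2)
m=np.zeros((480,640),np.uint8); poly=np.array([[95,260],[235,405],[280,520],[130,350]])/3+[180,100]
cv2.fillPoly(m,[poly.astype(int)],1); w=P[(m>0)]; w=w[w[:,2]>.03]; c=w.mean(0)
for _ in range(4):
    n=np.linalg.svd(w-c,full_matrices=False)[2][2]; e=np.abs((w-c)@n); w=w[e<max(.004,2*np.median(e))]; c=w.mean(0)
n*=np.sign(n[0]); print(len(w),c,n,"theta",90-np.degrees(np.arctan2(n[2],np.hypot(*n[:2]))),"yaw",np.degrees(np.arctan2(n[1],n[0])))
# nipple
q=P[170:215,255:300].reshape(-1,3); 
print("deck z",np.nanmedian(P[205:225,300:318][...,2]))
for v in range(182,206,2): print(v,[tuple((np.nan_to_num(P[v,u])*1000).round().astype(int).tolist()) for u in range(272,288,2)])
E
```

```text
1020 [ 0.69710707 -0.05545104  0.15342865] [ 0.98715434 -0.01200811 -0.15931768] theta 99.16729408976231 yaw -0.6969329306332376
deck z 0.06666887690607926
182 [(473, -310, 0), (470, -303, 3), (465, -302, 1), (462, -295, 4), (457, -292, 3), (450, -295, -2), (445, -292, -3), (443, -285, 0)]
184 [(0, 0, 0), (474, -297, 1), (470, -293, 2), (464, -293, -1), (457, -294, -5), (456, -285, 0), (453, -279, 2), (488, -210, 65)]
186 [(480, -298, -3), (480, -288, 3), (475, -287, 2), (535, -169, 110), (531, -167, 109), (499, -213, 62), (499, -203, 69), (494, -202, 67)]
188 [(488, -285, 3), (482, -286, -1), (480, -278, 3), (538, -165, 108), (532, -166, 104), (505, -204, 65), (501, -200, 66), (498, -196, 66)]
190 [(528, -214, 64), (526, -209, 66), (520, -208, 63), (541, -162, 105), (534, -164, 100), (509, -197, 66), (505, -194, 65), (502, -189, 67)]
192 [(534, -204, 67), (530, -202, 66), (526, -200, 65), (540, -165, 96), (536, -162, 96), (514, -190, 65), (509, -189, 64), (506, -183, 67)]
194 [(539, -197, 67), (534, -196, 66), (530, -193, 66), (541, -164, 91), (538, -160, 92), (517, -186, 63), (516, -178, 68), (510, -177, 66)]
196 [(553, -173, 85), (550, -167, 88), (545, -167, 85), (544, -159, 90), (538, -160, 86), (534, -157, 86), (528, -158, 82), (524, -155, 82)]
198 [(557, -166, 86), (557, -156, 93), (552, -155, 91), (549, -152, 91), (544, -151, 89), (541, -146, 91), (537, -143, 90), (529, -147, 84)]
200 [(562, -159, 87), (560, -153, 90), (555, -152, 88), (550, -151, 86), (547, -146, 87), (542, -145, 86), (537, -144, 84), (532, -144, 81)]
202 [(567, -150, 89), (565, -145, 92), (560, -145, 89), (557, -140, 91), (552, -139, 89), (551, -132, 93), (545, -132, 90), (540, -130, 89)]
204 [(569, -148, 86), (566, -144, 87), (563, -140, 88), (559, -137, 88), (554, -137, 85), (551, -133, 86), (547, -129, 87), (544, -125, 88)]
```

Request:
{"fn": "step_arm", "kwargs": {
  "targets": [
    [[0,0.001,0],0,0.0],
    [[0,0.001,0],0,0.04],
    [[0,0.001,0],0,0.04],
    [[0,0.001,0],0,0.04],
    [[0,0.001,-0.02],0,0.04],
    [[0,0.0,-0.05],0,0.04],
    [[0,-0.03,-0.08],0,0.04],
    [[0,-0.07,-0.09],0,0.04]
  ]
}}

```text
t: 5.0
tool_pos: [0.6296, -0.092, 0.3229]
orientation: [2.233, 2.209, 0.001]
ft_force: [-0.8, -0.4, 0.3]
gripper_width: 0.04
gripper_force: 0.0
```

```bash
python3 - <<'E'
from h import *
go(.589,.284,.25,0)
p,P,d=snap('scene',3)
m=np.zeros((480,640),np.uint8); poly=np.array([[95,260],[235,405],[280,520],[130,350]])/3+[180,100]
cv2.fillPoly(m,[poly.astype(int)],1); w=P[(m>0)]; w=w[w[:,2]>.03]; c=w.mean(0)
for _ in range(4):
    n=np.linalg.svd(w-c,full_matrices=False)[2][2]; e=np.abs((w-c)@n); w=w[e<max(.004,2*np.median(e))]; c=w.mean(0)
n*=np.sign(n[0]); print(len(w),c,n,"theta",90-np.degrees(np.arctan2(n[2],np.hypot(*n[:2]))))
p,P,d=snap('top',3)
cv2.imwrite('pics/c3.png',cv2.resize(p[170:300,285:445,::-1],(800,600),interpolation=cv2.INTER_CUBIC))
E
```

```text
t 5.0 pos [ 0.6296 -0.092   0.3229] hd -0.6 tilt 0.06 F [-0.8 -0.4  0.3] w 0.04 j [-0.15  0.38  0.71  1.9   0.    1.44]
shift [375.5 -44.6  72.9] turn -0.6
1018 [ 0.69705664 -0.05563876  0.15327586] [ 0.98713271 -0.01217135 -0.15943923] theta 99.17434866778598
```

View pics/c3.png

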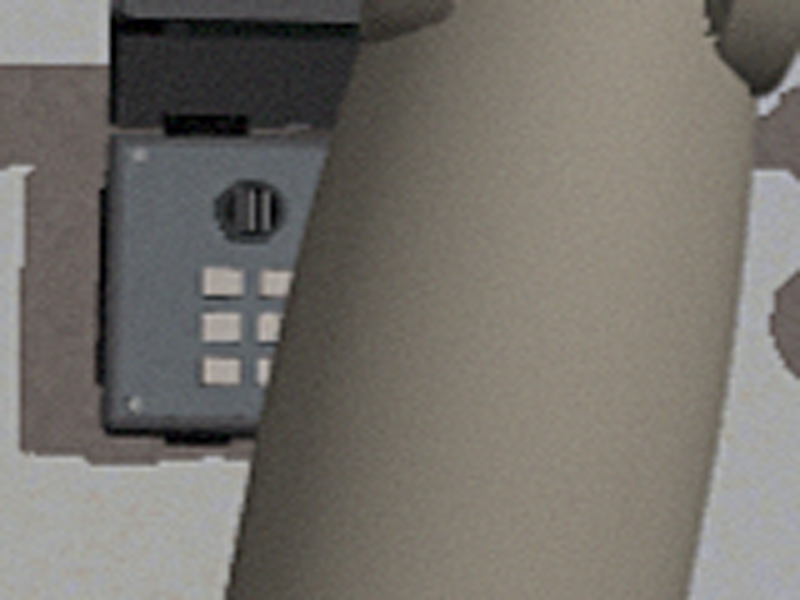

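Request:
{"fn": "step_arm", "kwargs": {
  "targets": [
    [[0.375,-0.044,0.03],0,0.07],
    [[0.375,-0.044,0.03],0,0.07],
    [[0.375,-0.044,0.03],0,0.07],
    [[0.375,-0.044,0.03],0,0.07],
    [[0.375,-0.044,0.03],0,0.07],
    [[0.375,-0.044,0.03],0,0.07],
    [[0.375,-0.044,0.03],0,0.07],
    [[0.375,-0.044,0.03],0,0.07]
  ]
}}

```text
t: 5.9
tool_pos: [0.588, 0.287, 0.2911]
orientation: [-2.23, -2.211, 0.001]
ft_force: [0.9, 0.3, 0.4]
gripper_width: 0.0704
gripper_force: 0.0
```

```bash
python3 - <<'E'
from h import *
go(.589,.284,.15,0)
p,P,d=snap('top',4)
cv2.imwrite('pics/c4.png',cv2.resize(p[170:300,285:445,::-1],(800,600),interpolation=cv2.INTER_CUBIC))
for v in range(218,252,2): print(v,[tuple((np.nan_to_num(P[v,u])*1000).round().astype(int).tolist()) for u in range(386,414,3)])
E
```

```text
t 5.9 pos [0.588  0.287  0.2911] hd -0.49 tilt 0.07 F [0.9 0.3 0.4] w 0.0704 j [0.45 0.4  0.67 1.84 0.   2.03]
shift [ -3.    1.2 141.1] turn -0.5
218 [(581, -150, 69), (580, -156, 78), (579, -162, 85), (582, -172, 65), (582, -179, 63), (582, -186, 63), (582, -192, 67), (582, -199, 63), (582, -206, 64), (582, -213, 67)]
220 [(576, -150, 73), (574, -155, 86), (574, -161, 87), (574, -168, 86), (578, -179, 62), (578, -186, 61), (577, -192, 69), (577, -199, 63), (577, -206, 65), (577, -213, 63)]
222 [(570, -149, 82), (568, -154, 94), (569, -161, 89), (570, -168, 85), (572, -178, 65), (572, -185, 66), (572, -192, 67), (572, -198, 69), (572, -206, 67), (573, -213, 65)]
224 [(565, -148, 85), (565, -155, 85), (565, -162, 84), (566, -169, 80), (566, -176, 82), (568, -185, 64), (568, -192, 65), (568, -199, 64), (568, -205, 68), (568, -212, 66)]
226 [(559, -147, 94), (560, -154, 89), (561, -162, 80), (561, -169, 84), (561, -176, 80), (562, -184, 75), (563, -192, 65), (563, -198, 67), (563, -206, 65), (563, -213, 65)]
228 [(555, -147, 91), (555, -154, 90), (555, -161, 92), (556, -168, 88), (557,
[... 1326 characters left out ...]

244 [(521, -149, 74), (521, -156, 71), (521, -163, 72), (522, -171, 66), (522, -178, 63), (522, -184, 65), (521, -191, 69), (522, -199, 63), (522, -205, 67), (522, -212, 66)]
246 [(516, -148, 77), (516, -156, 73), (517, -163, 69), (517, -171, 65), (517, -177, 66), (517, -184, 68), (517, -192, 63), (517, -198, 67), (517, -205, 65), (518, -213, 59)]
248 [(512, -149, 71), (512, -156, 69), (512, -163, 71), (513, -171, 65), (513, -178, 62), (513, -185, 62), (512, -191, 69), (513, -198, 65), (513, -206, 62), (513, -212, 64)]
250 [(508, -150, 64), (508, -156, 68), (508, -164, 65), (508, -171, 64), (508, -177, 66), (508, -184, 65), (508, -191, 68), (508, -198, 65), (508, -205, 64), (508, -211, 69)]
```

View pics/c4.png

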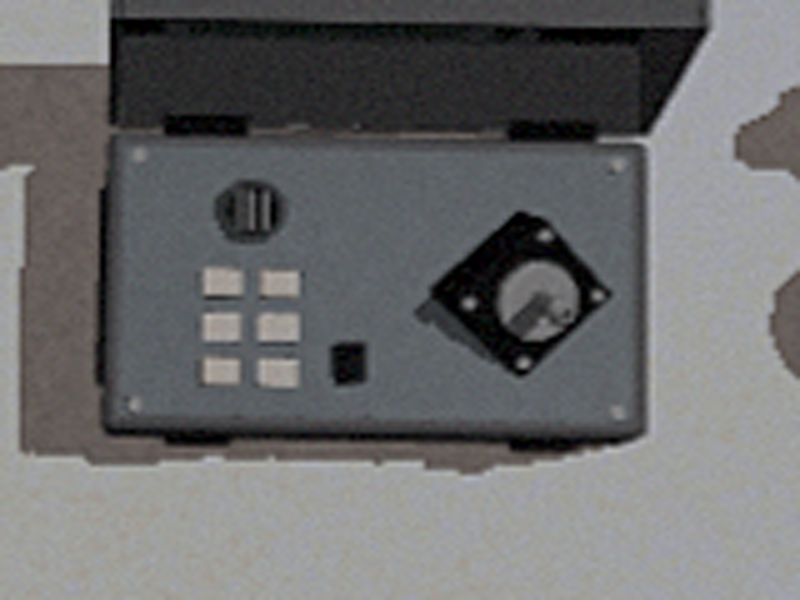

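```bash
cat >> h.py <<'E'
def ray(n,u,v,z):
    c=r.camera_params(n); T=np.linalg.inv(c['world_to_cam']); g=T[:3,:3]@[(u-c['cx'])/c['fx'],(v-c['cy'])/c['fy'],1]; o=T[:3,3]
    return o+g*(z-o[2])/g[2]
E
python3 - <<'E'
from h import *
p,P,d=load('top',4)
g=p.astype(int).sum(-1)//3
print(g[226:246,382:408])
p2,P2,_=load('scene',3); g2=p2.astype(int).sum(-1)//3
print(g2[182:204,268:292])
E
```

```text
[[  0   2  12   8   1   8  20  22  35  59  54  60  49  30  13   9   7   0
   28  66 101 104  99  95 100 106]
 [  0  22   8   0  16  11  39  73 100 131 123 121 110  83  64  31   8  12
   12  21  68 100 100  96 101  97]
 [ 11  16  13   9  12  41  76 115 128 121 115 115 118 120 113  87  36  11
    0   8  23  71 104 102 102  98]
 [ 13  15   0   8  48  90 117 125 118 117 115 116 113 118 119 119  86  23
    4   8   0  39  84 103  99  97]
 [ 12   4  16  33  80 115 125 116 116 113 115 116 114 111 118 117 115  58
    0   8   0  12  59  99 103 104]
 [ 15   0  23  74 111 121 119 115 114 116 116 110 117 114 120 114 122 110
   17  13   9   0  23  64 105 105]
 [ 11  19  32  88 125 124 116 112 114 119 117 112 112 121 119 112 120 109
   61   2  10  25  40  31  65  95]
 [ 15   0  37  92 124 116 114 115 117  99  83  87  98 116 114 113 113 111
   79   1   5  71 118  82  20  70]
 [ 17   9  47 103 118 118 116 112 114  83  59  69  70  88 103 105 114 110
   75   1   3  73 128  99  46  83]
 [  4  19  60 104 119 115 111 113  92  52  58  64  63  92 125 116 115 107
   73   4  10  28  51  55  82 107]
 [ 12  12 
[... 2603 characters left out ...]
11  24 112 142 144 143 144 144 143 136 132 139 143 143  94  73  62
   75  38  12  81 106  73]
 [ 13  15  23  90 113 137 144 137 146 138 132 130 134 134 134 121 107  85
   46  15   7   9  10   8]
 [ 27  16  12  44  98 113 118 123 122 112 108 107 104  98  93  88  74  65
   35   8   3   9   8   8]
 [ 43  16  11  12  23  44  72 100 114 103  99  93  92  87  83  76  44  30
   27  21  17  14   5   2]
 [ 18  21  15  16  17   9  10  12  12  23  27  26  23  24  15  15   9  34
   67  52  23  11   0   6]
 [ 10   8   6   6   9  14  14  14  18  19  16  15  17  16  10  12  10  28
   69  53  18   7   4  14]
 [ 12   5   9  12  11  13   9   9   5  10  10  12  12   3   9  11  11  13
   17  15  11   7   6  28]]
```

```bash
python3 - <<'E'
from h import *
p,P,d=load('top',4)
w=P[228:233,388:397].reshape(-1,3); w=np.vstack([w,P[233:237,385:389].reshape(-1,3)])
d_=np.array([-.7071,-.7071]); f0=ray('top',392.3,235,.087)[:2]
print("f0",f0,"z at centre:",np.mean(w[:,2]+np.tan(np.radians(25))*((w[:,:2]-f0)@d_)), np.std(w[:,2]))
for z in (.083,.086,.089): 
    f=ray('top',392.3,235,z); n=np.array([*(np.sin(np.radians(25))*d_),np.cos(np.radians(25))]); t=f+.028*n; b=f+.023*n
    for nm,q in (("flange",f),("tip",t),("bead",b)):
        o=[]
        for cam in ("scene","top"):
            c=r.camera_params(cam); x=c['world_to_cam'][:3]@[*q,1]; o+=[x[0]/x[2]*c['fx']+c['cx'],x[1]/x[2]*c['fy']+c['cy']]
        print(z,nm,q.round(4),np.round(o,1))
go(.589,.2845,.071,0)
E
```

```text
f0 [ 0.53994535 -0.16170678] z at centre: 0.08403731527269682 0.0035225595695451543
0.083 flange [ 0.5404 -0.1623  0.083 ] [278.8 196.9 392.3 235. ]
0.083 tip [ 0.532  -0.1706  0.1084] [278.9 185.7 397.7 237.5]
0.083 bead [ 0.5335 -0.1691  0.1038] [278.9 187.7 396.7 237. ]
0.086 flange [ 0.5401 -0.1618  0.086 ] [278.9 196.  392.3 235. ]
0.086 tip [ 0.5317 -0.1702  0.1114] [279.  184.7 397.7 237.5]
0.086 bead [ 0.5332 -0.1687  0.1068] [279.  186.8 396.7 237. ]
0.089 flange [ 0.5397 -0.1614  0.089 ] [279.  195.  392.3 235. ]
0.089 tip [ 0.5314 -0.1698  0.1144] [279.1 183.8 397.7 237.5]
0.089 bead [ 0.5328 -0.1683  0.1098] [279.1 185.8 396.8 237.1]
t 5.95 pos [0.5875 0.2899 0.2902] hd -0.37 tilt 0.14 F [ 0.3  1.6 -0.9] w 0.0705 j [0.46 0.4  0.68 1.84 0.   2.03]
shift [ -5.5   2.  219.2] turn -0.4
```

Request:
{"fn": "step_arm", "kwargs": {
  "targets": [
    [[-0.004,0.002,0.05],0,0.07],
    [[-0.004,0.002,0.1],0,0.07],
    [[-0.004,0.002,0.14],0,0.07],
    [[-0.004,0.002,0.17],0,0.07],
    [[-0.004,0.002,0.2],0,0.07],
    [[-0.004,0.002,0.22],0,0.07],
    [[-0.004,0.002,0.22],0,0.07],
    [[-0.004,0.002,0.22],0,0.07]
  ]
}}

```text
t: 6.75
tool_pos: [0.591, 0.2793, 0.0726]
orientation: [-2.234, -2.209, 0.0]
ft_force: [-0.2, 1.1, 0.6]
gripper_width: 0.0697
gripper_force: 0.0
```

```bash
python3 -c "
from h import *
go(.5888,.284,.071,0)"
```

```text
t 6.75 pos [0.591  0.2793 0.0726] hd -0.63 tilt 0.01 F [-0.2  1.1  0.6] w 0.0697 j [0.44 0.33 0.16 1.39 0.   2.02]
shift [ 4.7 -2.3  1.6] turn -0.6
```

Request:
{"fn": "step_arm", "kwargs": {
  "targets": [
    [[0.003,-0.002,0.001],0,0.07],
    [[0.003,-0.002,0.001],0,0.07],
    [[0.003,-0.002,0.001],0,0.07],
    [[0.003,-0.002,0.001],0,0.02],
    [[0.003,-0.002,0.001],0,0.02],
    [[0.003,-0.002,0.001],0,0.02],
    [[0.003,-0.002,0.001],0,0.02],
    [[0.003,-0.002,0.001],0,0.02]
  ]
}}

```text
t: 7.55
tool_pos: [0.5894, 0.2823, 0.0716]
orientation: [2.234, 2.209, 0.001]
ft_force: [1.4, -0.4, 4.3]
gripper_width: 0.0368
gripper_force: 59.8
```

```bash
python3 -c "
from h import *
go(.5888,.284,.071,0)"
```

```text
t 7.55 pos [0.5894 0.2823 0.0716] hd -0.64 tilt 0.06 F [ 1.4 -0.4  4.3] w 0.0368 j [ 0.45  0.33  0.15  1.39 -0.    2.03]
shift [ 1.7 -0.6  0.6] turn -0.6
```

Request:
{"fn": "step_arm", "kwargs": {
  "targets": [
    [[0,0,-0.03],0,0.02],
    [[0,0,-0.07],0,0.02],
    [[0,0,-0.115],0,0.02],
    [[0,0,-0.15],0,0.02],
    [[-0.04,-0.004,-0.15],0,0.02],
    [[-0.085,-0.009,-0.15],0,0.02],
    [[-0.13,-0.014,-0.15],0,0.02],
    [[-0.175,-0.018,-0.15],0,0.02]
  ]
}}

```text
t: 8.35
tool_pos: [0.5681, 0.1061, 0.2203]
orientation: [-2.232, -2.209, 0.002]
ft_force: [0.1, 0.4, -2.1]
gripper_width: 0.0369
gripper_force: 60.9
```

```bash
python3 -c "
from h import *
go(.57,.075,.121,0)"
```

```text
t 8.35 pos [0.5681 0.1061 0.2203] hd -0.6 tilt 0.1 F [ 0.1  0.4 -2.1] w 0.0369 j [0.18 0.15 0.23 1.65 0.   1.77]
shift [-31.    2.4  99.3] turn -0.6
```

Request:
{"fn": "step_arm", "kwargs": {
  "targets": [
    [[-0.015,0.002,0.05],0,0.02],
    [[-0.021,0.002,0.09],0,0.02],
    [[-0.03,0.002,0.1],0,0.02],
    [[-0.045,0.002,0.1],0,0.02],
    [[-0.054,0.002,0.1],0,0.02],
    [[-0.062,0.002,0.1],0,0.02],
    [[-0.07,0.002,0.1],0,0.02],
    [[-0.078,0.002,0.1],0,0.02]
  ]
}}

```text
t: 9.15
tool_pos: [0.5718, 0.0305, 0.1241]
orientation: [2.232, 2.21, 0.009]
ft_force: [2.8, 9.4, -0.4]
gripper_width: 0.0368
gripper_force: 61.0
```

```bash
python3 -c "
from h import *
go(.57,.0217,.121,0)
p,P,d=snap('scene',5)
cv2.imwrite('pics/c5.png',cv2.resize(p[80:280,220:440,::-1],(660,600),interpolation=cv2.INTER_CUBIC))"
```

```text
t 9.15 pos [0.5718 0.0305 0.1241] hd -0.57 tilt 0.33 F [ 2.8  9.4 -0.4] w 0.0368 j [0.05 0.12 0.01 1.45 0.   1.63]
shift [-8.8 -1.7  3. ] turn -0.6
```

View pics/c5.png

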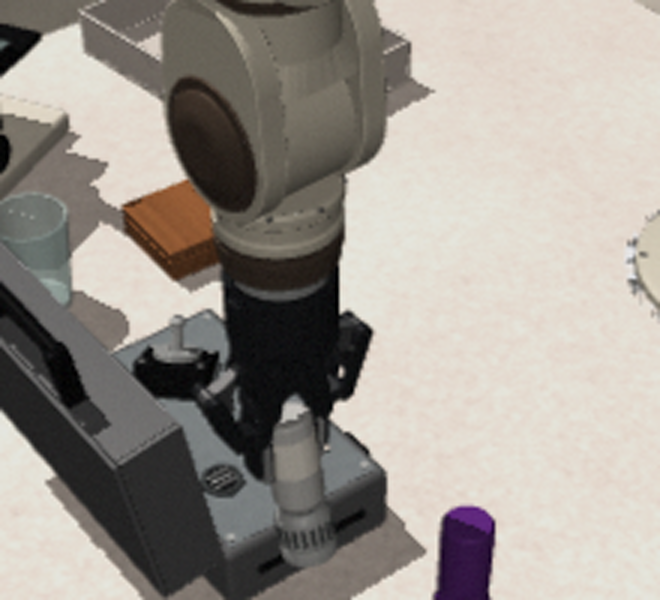

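Request:
{"fn": "step_arm", "kwargs": {
  "targets": [
    [[-0.005,-0.002,0],0,0.02],
    [[-0.009,-0.002,0],0,0.02],
    [[-0.013,-0.002,0],0,0.02],
    [[-0.013,-0.002,0],0,0.02],
    [[-0.008,-0.002,-0.02],0,0.02],
    [[0.0,-0.002,-0.05],0,0.02],
    [[0.0,-0.002,-0.09],0,0.02],
    [[0.0,-0.002,-0.09],0,0.02]
  ]
}}

```text
t: 10.0
tool_pos: [0.5702, 0.0297, 0.2184]
orientation: [2.228, 2.205, 0.011]
ft_force: [0.1, 0.3, -1.5]
gripper_width: 0.0369
gripper_force: 61.3
```

```bash
python3 - <<'E'
from h import *
go(.57,.0217,.121,0)
p,P,d=snap('scene',6)
cv2.imwrite('pics/c6.png',cv2.resize(p[80:280,220:440,::-1],(660,600),interpolation=cv2.INTER_CUBIC))
E
```

```text
t 10.0 pos [0.5702 0.0297 0.2184] hd -0.61 tilt 0.57 F [ 0.1  0.3 -1.5] w 0.0369 j [ 0.05  0.12  0.19  1.63 -0.    1.63]
shift [-8.  -1.1 97.4] turn -0.6
```

View pics/c6.png

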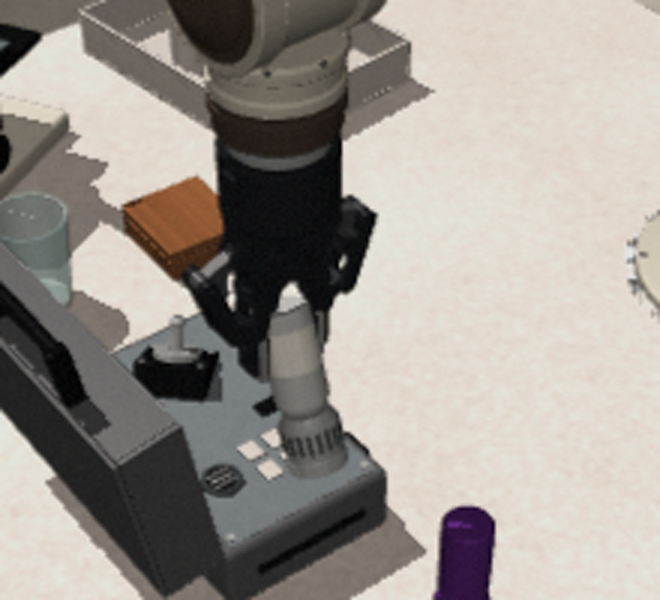

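```bash
cat >> h.py <<'E'
from scipy.optimize import least_squares
def axis(P,G,a0):
    "fit cartridge axis: G grasp point on axis guess, a0 axis guess -> point, axis, mouth(=90mm below G)"
    a0=np.array(a0)/np.linalg.norm(a0); w=P.reshape(-1,3); w=w[~np.isnan(w[:,0])]
    s=(w-G)@a0; rr=np.linalg.norm(w-G-s[:,None]*a0,axis=1); w=w[(s<-.022)&(s>-.092)&(rr<.032)]
    e1=np.cross(a0,[1,0,0]); e1/=np.linalg.norm(e1); e2=np.cross(a0,e1)
    def un(x):
        a=a0+x[2]*e1+x[3]*e2; return G+x[0]*e1+x[1]*e2,a/np.linalg.norm(a)
    def f(x):
        g,a=un(x); s=(w-g)@a; q=np.linalg.norm(w-g-s[:,None]*a,axis=1); return (q-np.where(s<-.05,.021,.019))*1000
    o=least_squares(f,np.zeros(4),loss='soft_l1'); g,a=un(o.x)
    print("axis n",len(w),"rms",np.sqrt(np.mean(f(o.x)**2)).round(2),"g",g.round(4),"a",a.round(4),"tilt",np.degrees(np.arccos(a[2])).round(2),"hd",np.degrees(np.arctan2(a[1],a[0])).round(1),"mouth",(g-.09*a).round(4)); return g,a
E
python3 - <<'E'
from h import *
s=r.sense()
for n in('scene',):
    p,P,d=load(n,6)
    G=np.array(s['tool_pos'])+[0,0,.019]
    g,a=axis(P,G,[0,-.42,.9])
    g,a=axis(P,g,a)
E
```

```text
axis n 600 rms 1.84 g [0.5685 0.0359 0.2373] a [-0.0206 -0.347   0.9376] tilt 20.34 hd -93.4 mouth [0.5703 0.0672 0.1529]
axis n 589 rms 1.84 g [0.5684 0.0357 0.2372] a [-0.0213 -0.3505  0.9363] tilt 20.56 hd -93.5 mouth [0.5703 0.0672 0.153 ]
```

Request:
{"fn": "step_arm", "kwargs": {
  "targets": [
    [[0.012,0,0.04],0,0.02],
    [[0.014,0,0.085],0,0.02],
    [[0.0,0,0.09],0,0.02],
    [[-0.01,0,0.09],0,0.02],
    [[-0.015,0,0.09],0,0.02],
    [[-0.0195,0,0.09],0,0.02],
    [[-0.0195,0,0.09],0,0.02],
    [[-0.01,0,0.07],0,0.02]
  ]
}}

```text
t: 10.85
tool_pos: [0.5678, 0.018, 0.1411]
orientation: [2.236, 2.207, -0.002]
ft_force: [0.2, 0.5, -2.2]
gripper_width: 0.0371
gripper_force: 61.1
```

Request:
{"fn": "step_arm", "kwargs": {
  "targets": [
    [[0.005,0,-0.03],0,0.02],
    [[0.01,0,-0.07],0,0.02],
    [[0.01,0,-0.07],0,0.02],
    [[0.01,0,-0.07],0,0.02]
  ]
}}

```text
t: 11.25
tool_pos: [0.5692, 0.029, 0.2134]
orientation: [2.232, 2.206, 0.004]
ft_force: [-0.3, 0.3, -3.0]
gripper_width: 0.0366
gripper_force: 61.6
```

```bash
python3 - <<'E'
from h import *
go(.57,.0217,.121,0)
s=r.sense()
p,P,d=snap('scene',7)
g,a=axis(P,s['tool_pos']+[0,0.004,.019],[0,-.42,.9]); axis(P,g,a)
E
```

```text
t 11.25 pos [0.5692 0.029  0.2134] hd -0.66 tilt 0.25 F [-0.3  0.3 -3. ] w 0.0366 j [ 0.05  0.12  0.18  1.62 -0.    1.63]
shift [-7.2  0.5 92.4] turn -0.7
axis n 609 rms 1.86 g [0.5683 0.0358 0.2337] a [-0.0026 -0.4128  0.9108] tilt 24.38 hd -90.4 mouth [0.5685 0.073  0.1517]
axis n 607 rms 1.86 g [0.5682 0.0359 0.2337] a [-0.0034 -0.4125  0.9109] tilt 24.36 hd -90.5 mouth [0.5685 0.073  0.1517]
```

```bash
python3 -c "
from h import *
go(.493,-.209,.2,-45)"
```

```text
t 11.3 pos [0.5686 0.029  0.2117] hd -0.66 tilt 0.1 F [ 0.  -0.1 -2.9] w 0.0368 j [ 0.05  0.13  0.18  1.62 -0.    1.63]
shift [-238.9  -72.9   11.7] turn 44.3
```

Request:
{"fn": "step_arm", "kwargs": {
  "targets": [
    [[-0.035,-0.011,-0.005],7,0.02],
    [[-0.075,-0.023,-0.005],14,0.02],
    [[-0.115,-0.035,-0.005],21,0.02],
    [[-0.155,-0.047,-0.005],28,0.02],
    [[-0.195,-0.06,0],35,0.02],
    [[-0.225,-0.069,0.005],41,0.02],
    [[-0.239,-0.073,0.01],44.3,0.02],
    [[-0.239,-0.073,0.01],44.3,0.02]
  ]
}}

```text
t: 12.1
tool_pos: [0.491, -0.2106, 0.1992]
orientation: [-2.903, -1.197, 0.004]
ft_force: [-0.0, 0.4, -2.2]
gripper_width: 0.037
gripper_force: 61.3
```

```bash
cat >> h.py <<'E'
N=np.array([-.2988,-.2988,.9063]); TIP=np.array([.5317,-.1702,.1113])
def look(k):
    go(.493,-.209,.2,-45); s=r.sense(); R=Ro.from_rotvec(s['orientation']).as_matrix()
    for n in ('scene','top'):
        p,P,d=snap(n,k); print(n)
        try:
            g,a=axis(P,s['tool_pos']+R@[.004,0,-.019],N); g,a=axis(P,g,a); e=g-.09*a-TIP
            print("  height",(e@N*1000).round(1),"lateral tool xyz",(R.T@(e-(e@N)*N)*1000).round(1),"N in tool",(R.T@N).round(3))
        except Exception as x: print(x)
E
python3 - <<'E'
from h import *
look(8)
p=load('scene',8)[0]; cv2.imwrite('pics/c8.png',cv2.resize(p[80:280,180:400,::-1],(660,600),interpolation=cv2.INTER_CUBIC))
E
```

```text
t 12.1 pos [ 0.491  -0.2106  0.1992] hd -45.19 tilt 0.16 F [-0.   0.4 -2.2] w 0.037 j [-0.4   0.04  0.07  1.6  -0.    1.95]
shift [ 2.5  0.3 -0.8] turn -0.2
scene
axis n 474 rms 2.42 g [ 0.4955 -0.2059  0.2194] a [-0.2911 -0.2908  0.9114] tilt 24.3 hd -135.0 mouth [ 0.5217 -0.1797  0.1373]
axis n 473 rms 2.41 g [ 0.4955 -0.2059  0.2193] a [-0.2912 -0.2916  0.9111] tilt 24.34 hd -135.0 mouth [ 0.5217 -0.1797  0.1373]
  height 29.4 lateral tool xyz [-1.3 -0.4  0.6] N in tool [-0.424 -0.001 -0.906]
top
axis n 314 rms 1.71 g [ 0.495  -0.2059  0.2192] a [-0.2922 -0.3052  0.9064] tilt 24.99 hd -133.8 mouth [ 0.5213 -0.1784  0.1376]
axis n 314 rms 1.71 g [ 0.495  -0.2059  0.2192] a [-0.2922 -0.3052  0.9064] tilt 24.99 hd -133.8 mouth [ 0.5213 -0.1784  0.1376]
  height 29.4 lateral tool xyz [-0.7 -1.6  0.3] N in tool [-0.424 -0.001 -0.906]
```

View pics/c8.png

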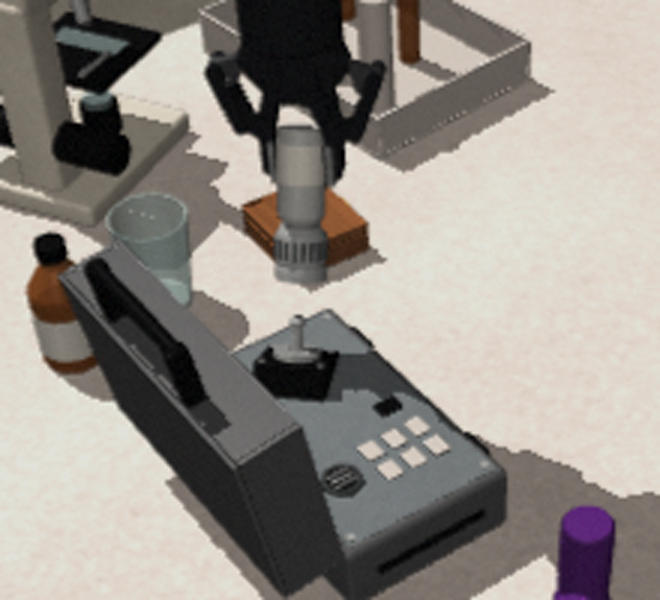

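Request:
{"fn": "step_arm", "kwargs": {
  "targets": [
    [[0.005,0.001,0.009],0,0.02],
    [[0.0095,0.001,0.018],0,0.02],
    [[0.0137,0.001,0.027],0,0.02],
    [[0.0158,0.001,0.0315],0,0.02],
    [[0.0175,0.001,0.035],0,0.02],
    [[0.0175,0.001,0.035],0,0.02]
  ]
}}

```text
t: 12.8
tool_pos: [0.5056, -0.1966, 0.1655]
orientation: [-2.901, -1.205, 0.001]
ft_force: [-0.4, 0.5, -2.8]
gripper_width: 0.0367
gripper_force: 61.3
```

```bash
python3 - <<'E'
from h import *
look(9)
E
```

```text
t 12.8 pos [ 0.5056 -0.1966  0.1655] hd -44.9 tilt 0.04 F [-0.4  0.5 -2.8] w 0.0367 j [-0.37  0.05  0.01  1.53  0.    1.98]
shift [-17.7  -0.2 -34.5] turn 0.1
scene
axis n 461 rms 2.25 g [ 0.5099 -0.1914  0.1858] a [-0.2932 -0.2851  0.9126] tilt 24.14 hd -135.8 mouth [ 0.5363 -0.1657  0.1036]
axis n 457 rms 2.26 g [ 0.5098 -0.1915  0.1857] a [-0.295  -0.2862  0.9116] tilt 24.27 hd -135.9 mouth [ 0.5364 -0.1657  0.1037]
  height -9.7 lateral tool xyz [ 2.4  0.1 -1.1] N in tool [-0.423 -0.001 -0.906]
top
axis n 286 rms 1.59 g [ 0.5088 -0.1928  0.1849] a [-0.2929 -0.3006  0.9077] tilt 24.82 hd -134.3 mouth [ 0.5352 -0.1658  0.1033]
axis n 287 rms 1.59 g [ 0.5088 -0.1928  0.1849] a [-0.2935 -0.2999  0.9077] tilt 24.81 hd -134.4 mouth [ 0.5352 -0.1658  0.1033]
  height -9.7 lateral tool xyz [ 1.5 -0.6 -0.7] N in tool [-0.423 -0.001 -0.906]
```

Request:
{"fn": "step_arm", "kwargs": {
  "targets": [
    [[-0.0005,0,0.0025],0,0.02],
    [[0.0007,0,0.005],0,0.02],
    [[0.0018,0,0.0075],0,0.02],
    [[0.003,0,0.01],0,0.02],
    [[0.0041,0,0.0125],0,0.02],
    [[0.0053,0,0.015],0,0.02],
    [[0.0063,0,0.0172],0,0.02],
    [[0.0063,0,0.0172],0,0.02]
  ]
}}

```text
t: 13.7
tool_pos: [0.51, -0.193, 0.1489]
orientation: [2.901, 1.203, -0.001]
ft_force: [-2.6, -4.4, 1.3]
gripper_width: 0.0368
gripper_force: 61.7
```

```bash
python3 - <<'E'
from h import *
look(10); s=r.sense(); print(s['ft_force'],s['ft_force']@N)
E
```

```text
t 13.7 pos [ 0.51   -0.193   0.1489] hd -44.96 tilt 0.07 F [-2.6 -4.4  1.3] w 0.0368 j [-0.36  0.06 -0.01  1.5  -0.    1.99]
shift [-23.4  -0.7 -51.1] turn 0.0
scene
axis n 459 rms 2.29 g [ 0.5146 -0.1886  0.169 ] a [-0.2788 -0.2827  0.9178] tilt 23.4 hd -134.6 mouth [ 0.5397 -0.1631  0.0864]
axis n 459 rms 2.3 g [ 0.5147 -0.1887  0.169 ] a [-0.2772 -0.2849  0.9176] tilt 23.42 hd -134.2 mouth [ 0.5396 -0.1631  0.0864]
  height -27.1 lateral tool xyz [-0.8  0.6  0.4] N in tool [-0.423  0.    -0.906]
top
axis n 282 rms 1.78 g [ 0.5135 -0.1889  0.1685] a [-0.282  -0.2858  0.9158] tilt 23.67 hd -134.6 mouth [ 0.5389 -0.1632  0.0861]
axis n 283 rms 1.84 g [ 0.5133 -0.1889  0.1684] a [-0.2862 -0.2857  0.9146] tilt 23.85 hd -135.0 mouth [ 0.539  -0.1632  0.0861]
  height -27.1 lateral tool xyz [-1.3  0.2  0.6] N in tool [-0.423  0.    -0.906]
[-3.93622659 -5.09471237  2.31733245] 4.798642957895413
```

Request:
{"fn": "step_arm", "kwargs": {
  "targets": [
    [[0.0015,0,0.0005],0,0.02],
    [[0.0023,0,0.002],0,0.02],
    [[0.003,0,0.0035],0,0.02],
    [[0.0036,0,0.0049],0,0.02],
    [[0.0036,0,0.0049],0,0.02],
    [[0.0036,0,0.0049],0,0.02]
  ]
}}

```text
t: 14.4
tool_pos: [0.5114, -0.1919, 0.1465]
orientation: [2.899, 1.2, -0.003]
ft_force: [-15.1, -11.2, 18.2]
gripper_width: 0.0369
gripper_force: 63.4
```

```bash
python3 - <<'E'
from h import *
look(11); s=r.sense(); print(s['ft_force'],s['ft_force']@N)
E
```

```text
t 14.4 pos [ 0.5114 -0.1919  0.1465] hd -45.02 tilt 0.27 F [-15.1 -11.2  18.2] w 0.0369 j [-0.36  0.06 -0.02  1.49 -0.    2.  ]
shift [-25.3  -0.7 -53.4] turn -0.0
scene
axis n 467 rms 2.11 g [ 0.5153 -0.1875  0.1663] a [-0.283 -0.281  0.917] tilt 23.5 hd -135.2 mouth [ 0.5408 -0.1622  0.0837]
axis n 469 rms 2.1 g [ 0.5153 -0.1876  0.1662] a [-0.283  -0.2828  0.9165] tilt 23.58 hd -135.0 mouth [ 0.5407 -0.1622  0.0837]
  height -30.1 lateral tool xyz [-0.6  0.7  0.3] N in tool [-0.426  0.003 -0.905]
top
axis n 288 rms 2.39 g [ 0.5144 -0.188   0.1658] a [-0.2878 -0.2864  0.9139] tilt 23.96 hd -135.1 mouth [ 0.5403 -0.1622  0.0836]
axis n 289 rms 2.18 g [ 0.5144 -0.188   0.1658] a [-0.2891 -0.2885  0.9128] tilt 24.1 hd -135.1 mouth [ 0.5404 -0.1621  0.0836]
  height -30.1 lateral tool xyz [-0.8  0.4  0.4] N in tool [-0.426  0.003 -0.905]
[-14.92339099 -10.78170399  18.53272469] 24.476890769165646
```

Request:
{"fn": "step_arm", "kwargs": {
  "targets": [
    [[-0.0005,0,0.0008],0,0.02],
    [[-0.001,0,0.0015],0,0.02],
    [[-0.001,0,0.0015],0,0.02],
    [[-0.001,0,0.0015],0,0.02]
  ]
}}

```text
t: 14.9
tool_pos: [0.5109, -0.1925, 0.1459]
orientation: [2.898, 1.2, -0.001]
ft_force: [-17.0, -10.8, 25.3]
gripper_width: 0.037
gripper_force: 63.7
```

```bash
python3 - <<'E'
from h import *
look(12); s=r.sense(); F=s['ft_force']+[0,0,2.5]; print(F,F@N,F-(F@N)*N)
p,P,d=load('scene',12)
m=np.zeros((480,640),np.uint8); poly=np.array([[95,260],[235,405],[280,520],[130,350]])/3+[180,100]
cv2.fillPoly(m,[poly.astype(int)],1); w=P[(m>0)]; w=w[w[:,2]>.03]; c=w.mean(0)
for _ in range(4):
    n=np.linalg.svd(w-c,full_matrices=False)[2][2]; e=np.abs((w-c)@n); w=w[e<max(.004,2*np.median(e))]; c=w.mean(0)
n*=np.sign(n[0]); print("theta",90-np.degrees(np.arctan2(n[2],np.hypot(*n[:2]))))
# lid handle from top: bar & front face
pt,T,_=load('top',12)
q=T[150:200,330:400].reshape(-1,3); b=q[q[:,2]>.235]; print("bar",len(b),np.median(b,0),b.max(0))
cv2.imwrite('pics/c12.png',cv2.resize(p[80:280,180:400,::-1],(660,600),interpolation=cv2.INTER_CUBIC))
E
```

```text
t 14.9 pos [ 0.5109 -0.1925  0.1459] hd -45.01 tilt 0.27 F [-17.  -10.8  25.3] w 0.037 j [-0.36  0.06 -0.02  1.49 -0.    2.  ]
shift [-24.5  -0.7 -54.1] turn -0.0
scene
axis n 474 rms 2.21 g [ 0.5146 -0.1875  0.1658] a [-0.2921 -0.2796  0.9146] tilt 23.85 hd -136.2 mouth [ 0.5409 -0.1623  0.0835]
axis n 470 rms 2.22 g [ 0.5146 -0.1875  0.1658] a [-0.2921 -0.2796  0.9146] tilt 23.85 hd -136.2 mouth [ 0.5409 -0.1623  0.0835]
  height -30.3 lateral tool xyz [-0.7  0.9  0.3] N in tool [-0.425  0.004 -0.905]
top
axis n 295 rms 2.38 g [ 0.5144 -0.1885  0.1654] a [-0.2851 -0.2936  0.9124] tilt 24.16 hd -134.2 mouth [ 0.54   -0.1621  0.0833]
axis n 297 rms 2.54 g [ 0.5142 -0.1886  0.1653] a [-0.2871 -0.2965  0.9109] tilt 24.37 hd -134.1 mouth [ 0.5401 -0.162   0.0834]
  height -30.3 lateral tool xyz [-1.   0.1  0.5] N in tool [-0.425  0.004 -0.905]
[-17.25241033  -9.56873865  26.65143674] 32.16835643015706 [-7.64050543  0.04316625 -2.5027447 ]
theta 99.11762598588095
bar 96 [ 0.69220378 -0.11648483  0.2509089 ] [ 0.69457284 -0.03328732  0.25829989]
```

View pics/c12.png

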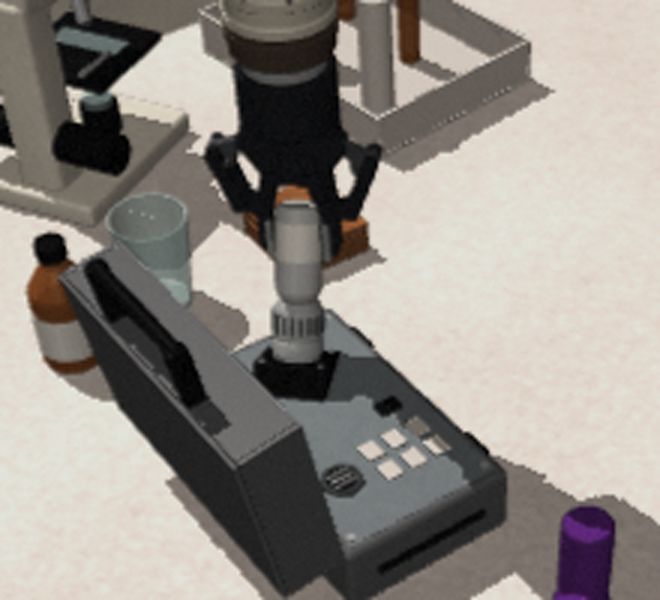

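```bash
python3 -c "
from rig import r
print(r.hand_in())"
```

```text
the job is handed in; nothing more can be done
None
```

The job is handed in at about 15 s: the lid is released at a measured 99° (100° wanted), and the cartridge is pressed onto the nipple, still gripped with about 32 N along its axis. It stopped moving under that load, so I take it as fully home, but I could not read the valve joint or confirm the snap directly; its measured tilt was about 24° against the nipple's 25°.

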